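# Clamp the dish holder with the knob under the microscope stage

## Task

Push the dish holder along its slot on the raised stage, away from the robot, until it sits fully home against the end stop, then turn the cross-armed knob under the stage's left edge counter-clockwise seen from above until the disc grips the holder firmly between it and the sprung pad. The holder carries glass, so do not ram it and do not overtighten: stop as soon as the arms have become clearly heavier to turn, some three to four times as heavy as when the knob ran free. Leave the holder home and clamped, let go of everything, and leave the other things on the bench and stage alone.

Things in the scene. Friction and masses are not known exactly. Their poses are not given: they have to be found in the camera images.
- home (a point): Point on the raised dark grey stage plate, at plate-top height (110 mm above the bench), below the dish holder's centre when home. x points along the slot to the end stop, y to the plate's left edge, z up. Plate reaches from x -130 to +90 and y -106 to +66, 10 mm thick, on posts at its corners, open beneath. Stop face at x +40. Slot has a few mm of side play; spring pad of hidden position on its right.
- holder: Loose flat aluminium dish holder with a glass dish on top, 80 mm long (x, along the slot), 64 mm wide (y), 18 mm high, about 0.35 kg. Origin at the centre of its underside, x along the slot towards the stop. Starts 35 to 70 mm short of home; slides on the plate by pushing its near end face.
- holder_mid (a point): Centre of the dish holder, 9 mm above its underside, axes as the holder's. Home when it is straight above point home in the slot's direction (its far face then touches the end stop).
- clamp_knob (a joint): Angle of the cross knob under the plate, rad, growing counter-clockwise seen from above (tightening). At 0 its four arms point along +x, +y, -x, -y of point home; at angle q they are turned by q. Starts between -0.45 and 0.45, range -0.6 to 2.9. Stays where left. Friction 0.10 N m while free; the disc touches at some 1 to 1.8, then it gets heavier; 0.3 to 0.4 N m is firm, above 0.45 too tight.
- knob_axis (a point): On the knob's upright axis at the height of its arms' centre lines, 28 mm below plate top, 82 mm above the bench, 21 mm inside the plate's left edge. Four aluminium arms, round bars 10 mm thick, reach 68 mm out from the axis; whichever arm points left sticks out up to 47 mm past the plate's edge, clear from above, and its left end is pulled towards the robot to tighten. Frame turns with the knob.
- disc_mid (a point): Centre of the steel eccentric disc on the knob's axle, on top of the plate, radius 14 mm, 11 mm high. It turns with the knob and presses sideways on the holder's left flank; its centre is 6 mm off the axis, on the left at joint 0. The sprung pad opposite gives about 7 N per mm; the knob holds its grip when let go.
- lens_cap: Grey ring-shaped lens cap, 34 mm across, 9 mm high, lying on the right part of the stage plate. Origin at the centre of its underside. To be left alone.
- adapter: Brass ring, 28 mm across, 8 mm high, lying on the plate's far left corner. Origin at the centre of its underside. To be left alone.
- vial: Small glass vial with a cap, 24 mm across, 45 mm high, standing on the bench; origin at the centre of its underside. To be left alone.
- timer: White upright bench timer, 62 x 18 mm, 58 mm high, standing on the bench; origin at the centre of its underside. To be left alone.
- dishes: Stack of clear dishes, 56 mm across, 42 mm high, standing on the bench; origin at the centre of its underside. To be left alone.
- reagent: Amber bottle, 52 mm across, 120 mm high, standing on the bench; origin at the centre of its underside. To be left alone.
- tip_box: Grey box, 85 x 120 mm, 55 mm high, standing on the bench; origin at the centre of its underside. To be left alone.
- driver: Screwdriver, 150 mm long, lying on the bench along its x. To be left alone.
Mind the look-alikes: they are no part of the job. Leave any blue or green look-alike of the holder alone.

How it is judged:
By the outcome, as a careful person would: the job done as asked, in the order asked, and still so for the second after the job is handed in, with the robot touching nothing.
It also fails if it takes over 70 s, if anything falls off the work surface, if the arm or the gripper's body presses on something with over 40 N, if the wrist force passes 120 N, or if a joint passes its speed limit or range.

## Robot

A 7-joint arm with a two-finger parallel gripper is mounted at the origin on the work surface. World frame = base frame: x ahead of the robot, y to its left, z up, the work surface at z = 0. Lengths are in m, angles in rad, forces in N, time in s.
With the tool pointing down it reaches from about 0.4 to 0.875 m from the base axis. Payload 19.3 kg.
Tool frame: the origin (TCP) lies midway between the tips of the shut fingers; the grasp point (between the pads) lies 19 mm behind it; z points along the fingers, y is the line along which they close (so a half turn about z gives the same grasp; the last joint's range is limited). The gripper opens to 85 mm and grips with 20 to 120 N. Pads are 22 mm wide; open, the fingers measure 114 mm over their backs; the gripper's body (76 mm by 85 mm) begins 54 mm behind the grasp point. The pads swing forward as they close: fully open they stand 13 mm farther back than shut.
Start: joints at [1.049, 0.521, -0.036, 1.599, 0.021, 1.021, -0.113], TCP at [0.273, -0.562, 0.231] pointing down, gripper open.
Joint ranges: [-2.91, 2.91], [-0.3, 2.13], [-1.5, 1.42], [0.17, 2.43], [-1.26, 4.41], [0.16, 1.93], [-2.52, 2.52]. Speed limits (rad/s): [1.89, 1.89, 2.39, 2.39, 3.01, 3.01, 3.01].

## Interface

Orientations are given as [roll, pitch, yaw] about the fixed x, y, z axes, in that order (R = Rz(yaw) Ry(pitch) Rx(roll)).
In Python, from workcell import * gives the robot as it stands.
- The arm moves only by the shell command python3 -m creep 'ROWS' [FORCE]. ROWS is JSON, a list that holds one entry, the list of rows, each a list of 7 numbers: the closure, from -1 (fully open) to 1 (shut), then the shift along the tool's x, y, z in m, then the turn, a rotation vector about the tool's x, y, z in degrees. A call has 1 to 10 rows; each row shifts and turns the commanded pose from where the row before left it, along the tool's axes as they then stand; what a row does not reach is not made up. A row lasts 1/10 s, in which the tool goes at most 50 mm and 8.59 degrees, less where a joint would pass 70% of its speed; a pose out of reach is approached as far as the arm can. A call is refused whole if a number of a shift passes 0.05 or a number of a turn 8.59, either way. A call with a gripper value outside its range is refused whole. The fingers move at their own pace and stop on an object; FORCE is the grip in N (left out, the last holds). Time passes only in rows, so rows that do not move let the fingers close. It gives the time, the measured TCP pose, the force, the opening and the grip force at its end, in the units of the state.
- observe(): the state, without advancing time (a new reading comes with each control period).
- grab_frame(name): name is "scene" or "top" or "wrist"; returns a dict with "image" (400x640x3 uint8, red, green, blue), "range_z" (400x640 float32, m along the optical axis (not along the pixel's ray), 0 where there is no reading), "fx", "fy", "cx", "cy" (pixels), "R" (3x3) and "t" (3): a world point X has camera coordinates R X + t; the wrist camera has in their place "T_tool_cam" (4x4, takes a point from camera to tool coordinates, whose origin is the TCP and whose axes are the flange's). Camera axes: x right, y down, z forward; pixel columns grow to the right and rows downward; lengths in m; the calibration is good to about 2 mm. A picture is of the moment at which its call begins: read the wrist's pose just before it.
- job_done(): hands the job in; it is judged then, once.
Trained networks look in a picture, given as the dict that the camera call returned (one of the last four; its "shot" number tells which), for a name from the list of things; names that differ only in an ending like _2 or _b are one class to them, and where a whole thing is asked for, a point or a joint stands for the part that bears it (a point fixed in the world has none). Each returns a list of dicts, best first, with "confidence" (0 to 1); they miss things now and then, are a little off and sometimes report something else, mostly with a low value. They report only what shows in the picture. A call takes as long as a camera call. They do not tell look-alikes from the thing itself.
- find_in(picture, thing): "extent" ([centre column, centre row, width, height] in pixels, round what is visible of it).
- outline_of(picture, thing): "region" (400x640 bool, what is visible of it) and "extent" ([centre column, centre row, width, height] in pixels, round what is visible of it).
- tip_of(picture, thing): "position" ([column, row] in pixels: a listed point, or the origin of a listed thing).
The state is a dict: "clock": time; "qpos": joint angles; "qd": joint speeds; "joint_efforts": joint torques, N m; "position": TCP position; "tool_rot": TCP orientation; "force": force on the tool from outside, world axes, zero at the start; "moment": the same for the moment, N m; "grip_width": finger opening in m; "finger_force": force on a finger pad.
Only numpy, scipy, OpenCV 4.12 (cv2) and the standard library are available. Lean on these libraries where they do the work, as an engineer would, in place of code of your own. Each camera call takes 0.05 s, during which the arm holds its last target. There are 200 camera calls.

## Working session

There is one attempt and no reset: what is moved stays moved. The work goes in short steps, Python scripts to look and compute and a shell command to move; the robot and the scene stay as the last step left them, time stands still between calls to the robot, and variables do not carry over. Pictures are saved under pics/ and viewed, at most 10 in all, crops included, and the job is handed in when it is done.

```bash
mkdir -p pics; cat > h.py <<'E'
from workcell import *
import numpy as np, cv2
def world(f,u,v,z=None):
    d=np.array([(u-f['cx'])/f['fx'],(v-f['cy'])/f['fy'],1.0])
    R=np.array(f['R']);t=np.array(f['t'])
    if z is None:
        r=f['range_z'][int(round(v)),int(round(u))]; return R.T@(d*r-t)
    o=-R.T@t; w=R.T@d
    return o+w*(z-o[2])/w[2]
E
python3 - <<'E'
from h import *
s=observe();print({k:np.round(v,3) for k,v in s.items()})
for n in ("top","scene"):
    f=grab_frame(n);cv2.imwrite(f'pics/{n}0.png',f['image'][:,:,::-1])
    print(n,np.round(-np.array(f['R']).T@f['t'],3))
    for th in ("holder","home","knob_axis","clamp_knob","disc_mid","holder_mid","adapter","lens_cap","reagent","timer","vial","dishes","tip_box","driver"):
        for q in tip_of(f,th)[:2]:
            u,v=q['position'];
            try: print(th,round(q['confidence'],2),np.round([u,v]),np.round(world(f,u,v),3),np.round(world(f,u,v,{'knob_axis':.082,'clamp_knob':.082,'disc_mid':.1155,'holder_mid':.119}.get(th,.11 if th in('home','holder','adapter','lens_cap') else 0)),3))
            except Exception as e: print(th,u,v,e)
E
```

```text
{'clock': np.float64(0.0), 'qpos': array([ 1.049,  0.522, -0.036,  1.6  ,  0.021,  1.021, -0.113]), 'qd': array([-0.003, -0.   ,  0.   , -0.   , -0.002,  0.   , -0.002]), 'joint_efforts': array([ 2.0000e-03, -9.2710e+01,  1.9810e+00, -3.6992e+01,  1.8000e-02,
        8.0000e-03,  0.0000e+00]), 'position': array([ 0.273, -0.562,  0.231]), 'tool_rot': array([-3.14 ,  0.   ,  0.452]), 'force': array([ 0.268, -0.123, -0.449]), 'moment': array([-0.04 , -0.014, -0.028]), 'finger_force': np.float64(0.0), 'grip_width': np.float64(0.085)}
top [ 0.336 -0.008  1.155]
holder 0.77 [359. 188.] [ 0.559 -0.095  0.128] [ 0.563 -0.096  0.11 ]
holder 0.73 [281. 225.] [0.49  0.092 0.016] [0.477 0.083 0.11 ]
home 0.65 [358. 166.] [ 0.616 -0.096  0.108] [ 0.616 -0.096  0.11 ]
home 0.63 [459. 227.] [ 0.489 -0.357  0.004] [ 0.475 -0.325  0.11 ]
knob_axis 0.65 [338. 170.] [ 0.605 -0.047  0.122] [ 0.615 -0.048  0.082]
knob_axis 0.47 [361. 190.] [ 0.556 -0.099  0.125] [ 0.566 -0.103  0.082]Traceback (most recent call last):
  File "<stdin>", line 7, in <module>
ValueError: it knows: adapter, disc_mid, dishes, driver, holder, holder_mid, home, knob_axis, lens_cap, reagent, timer, tip_box, vial
```

```bash
python3 - <<'E'
from h import *
for n in ("top","scene"):
    f=grab_frame(n);im=f['image'][:,:,::-1]
    print(n,np.round(-np.array(f['R']).T@f['t'],3))
    for th in ("holder","home","knob_axis","disc_mid","holder_mid","adapter","lens_cap","reagent","timer","vial","dishes","tip_box","driver"):
        for q in tip_of(f,th)[:2]:
            u,v=q['position'];
            try: print(th,round(q['confidence'],2),np.round([u,v]),np.round(world(f,u,v),3),np.round(world(f,u,v,{'knob_axis':.082,'clamp_knob':.082,'disc_mid':.1155,'holder_mid':.119}.get(th,.11 if th in('home','holder','adapter','lens_cap') else 0)),3))
            except Exception as e: print(th,u,v,e)
    if n=="top": im=cv2.resize(im[110:260,260:460],(800,600),interpolation=cv2.INTER_CUBIC)
    cv2.imwrite(f'pics/{n}0.png',im)
E
```

```text
top [ 0.336 -0.008  1.155]
holder 0.78 [367. 272.] [ 0.375 -0.122  0.016] [ 0.372 -0.113  0.11 ]
holder 0.76 [283. 228.] [0.482 0.086 0.017] [0.47  0.078 0.11 ]
knob_axis 0.46 [336. 171.] [ 0.601 -0.042  0.122] [ 0.611 -0.043  0.082]
disc_mid 0.53 [334. 172.] [ 0.601 -0.039  0.118] [ 0.602 -0.039  0.115]
holder_mid 0.93 [366. 273.] [ 0.372 -0.12   0.016] [ 0.368 -0.11   0.119]
holder_mid 0.77 [281. 159.] [0.66  0.096 0.018] [0.631 0.087 0.119]
adapter 0.63 [340. 139.] [ 0.685 -0.052  0.107] [ 0.684 -0.052  0.11 ]
adapter 0.56 [452. 247.] [ 0.433 -0.32   0.056] [ 0.429 -0.305  0.11 ]
lens_cap 0.58 [398. 175.] [ 0.597 -0.187  0.11 ] [ 0.597 -0.187  0.11 ]
reagent 0.78 [468. 151.] [ 0.674 -0.374  0.049] [ 0.689 -0.39   0.   ]
reagent 0.32 [334. 169.] [ 0.607 -0.037  0.117] [ 0.637 -0.041  0.   ]
timer 0.74 [452. 244.] [ 0.439 -0.319  0.061] [ 0.445 -0.337  0.   ]
vial 0.63 [211. 269.] [0.378 0.261 0.021] [0.379 0.266 0.   ]
dishes 0.85 [178. 162.] [0.644 0.353 0.041] [0.655 0.367 0.   ]
tip_box 0.76 [176. 196.] [0.553 0.349 0.052] [0.563 0.365 0.   ]
driver 0.56 [459. 225.] [ 0.493 -0.3
[... 471 characters left out ...]
048  0.116]
holder_mid 0.84 [278. 174.] [ 0.557 -0.087  0.128] [ 0.553 -0.092  0.119]
holder_mid 0.77 [345. 218.] [0.494 0.087 0.017] [0.536 0.116 0.119]
adapter 0.58 [251. 219.] [ 0.685 -0.052  0.112] [ 0.684 -0.053  0.11 ]
lens_cap 0.39 [241. 167.] [ 0.598 -0.188  0.107] [ 0.599 -0.186  0.11 ]
reagent 0.78 [177. 167.] [ 0.696 -0.37   0.037] [ 0.688 -0.401  0.   ]
timer 0.63 [252. 129.] [ 0.446 -0.329  0.014] [ 0.44  -0.339  0.   ]
vial 0.49 [419. 238.] [ 0.401  0.267 -0.   ] [0.401 0.267 0.   ]
dishes 0.59 [394. 340.] [0.662 0.368 0.041] [0.653 0.369 0.   ]
tip_box 0.65 [411. 312.] [0.59  0.36  0.053] [0.572 0.362 0.   ]
driver 0.57 [235. 138.] [ 0.507 -0.342  0.015] [ 0.501 -0.353  0.   ]
```

View pics/top0.png

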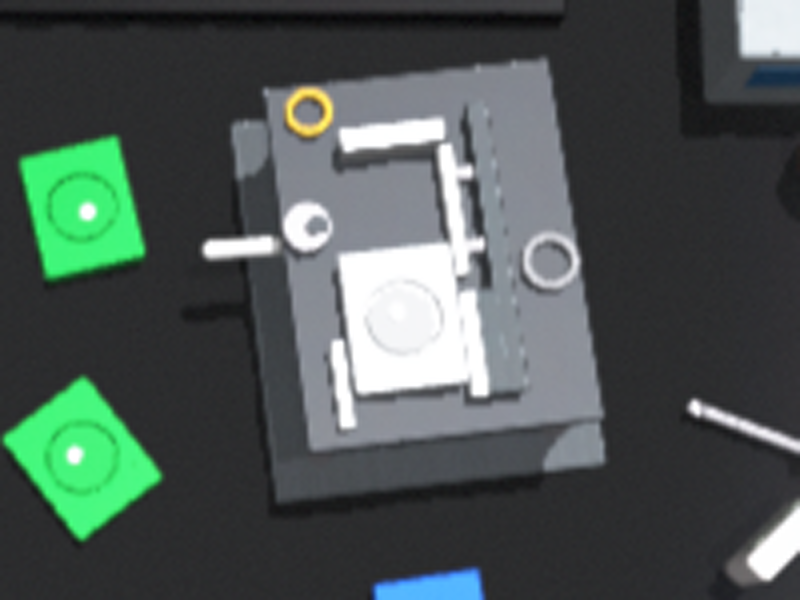

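View pics/scene0.png

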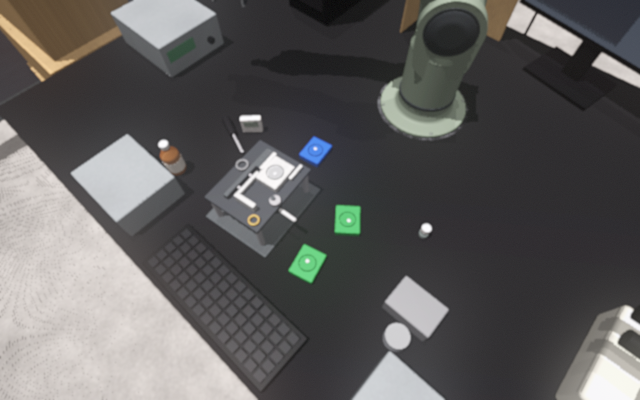

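The top crop shows the white holder at crop (405,320), the end stop at (390,135), the disc at (308,226) and the left arm from (275,247) to (205,249). Next I'll fit the plate's frame from its corners.

```bash
python3 - <<'E'
from h import *
f=grab_frame("top")
c=[(310,450),(265,90),(547,60),(602,418)]
W=np.array([world(f,260+u/4-.4,110+v/4-.4,.11)[:2] for u,v in c])
P=np.array([(-.13,.066),(.09,.066),(.09,-.106),(-.13,-.106)])
# rigid fit
a=P-P.mean(0);b=W-W.mean(0);U,S,V=np.linalg.svd(a.T@b);R=V.T@U.T;t=W.mean(0)-R@P.mean(0)
yaw=np.arctan2(R[1,0],R[0,0]);print("yaw",np.degrees(yaw),"home",t,"res",np.round(W-(P@R.T+t),4).tolist())
L=lambda w:R.T@(np.array(w)[:2]-t)
for n,(u,v),z in [("armtip",(205,249),.082),("armin",(275,245),.082),("disc",(308,226),.121),("holder c",(402,320),.128),("hnl",(360,393),.128),("hnr",(470,380),.128),("hfl",(338,256),.128),("hfr",(445,243),.128),("stopnearL",(343,152),.12),("adapter",(309,111),.118),("nearguideL",(346,428),.12)]:
    w=world(f,260+u/4-.4,110+v/4-.4,z);print(n,np.round(w,3),"local mm",np.round(1000*L(w),1))
E
```

```text
yaw 6.845940930682785 home [ 0.61906645 -0.09365259] res [[0.0015, -0.0016], [-0.0006, -0.0011], [-0.0015, 0.0013], [0.0007, 0.0014]]
armtip [0.609 0.017 0.082] local mm [  3.4 110.9]
armin [ 0.612 -0.025  0.082] local mm [ 1.1 68.8]
disc [ 0.613 -0.044  0.121] local mm [ 0.3 50.2]
holder c [ 0.556 -0.097  0.128] local mm [-62.7   4. ]
hnl [ 0.514 -0.073  0.128] local mm [-102.    33.1]
hnr [ 0.522 -0.135  0.128] local mm [-101.6  -29.8]
hfl [ 0.594 -0.061  0.128] local mm [-21.2  35.7]
hfr [ 0.602 -0.122  0.128] local mm [-20.5 -26.4]
stopnearL [ 0.659 -0.064  0.12 ] local mm [42.7 24.4]
adapter [ 0.684 -0.044  0.118] local mm [70.6 41.1]
nearguideL [ 0.495 -0.065  0.12 ] local mm [-119.8   42.9]
```

```bash
python3 -m creep '[[[1,0,0,0,0,0,6.35],[1,0,0,0,0,0,6.35],[1,0,0,0,0,0,6.35],[1,0,0,0,0,0,0]]]' 30; python3 -m creep '[[[1,0.025,-0.042,0,0,0,0],[1,0.025,-0.042,0,0,0,0],[1,0.025,-0.042,0,0,0,0],[1,0.025,-0.042,0,0,0,0],[1,0.025,-0.042,0,0,0,0],[1,0.025,-0.042,0,0,0,0],[1,0.025,-0.042,0,0,0,0],[1,0.025,-0.042,0,0,0,0],[1,0.025,-0.042,0,0,0,0],[1,0,0,0,0,0,0]]]'
cat >> h.py <<'E'
YAW=np.radians(6.85);HOME=np.array([.619,-.0937])
RL=np.array([[np.cos(YAW),-np.sin(YAW)],[np.sin(YAW),np.cos(YAW)]])
def loc(w): return RL.T@(np.array(w)[:2]-HOME)
def st():
    s=observe();p=s['position'];print('t',round(float(s['clock']),2),'loc',np.round(1000*loc(p),1),'z',round(1000*p[2],1),'rpy',np.round(s['tool_rot'],3),'Floc',np.round(RL.T@np.array(s['force'])[:2],2),round(s['force'][2],2),'M',np.round(s['moment'],2),'w',round(float(s['grip_width']),3))
E
python3 -c "from h import *;st()"
```

```text
clock: 2.05
position: [0.2729, -0.5622, 0.2313]
tool_rot: [3.142, 0.0, 0.117]
force: [-0.5, -0.5, 0.8]
grip_width: 0.0278
finger_force: 0.0
clock: 3.05
position: [0.4537, -0.1543, 0.2316]
tool_rot: [-3.14, -0.002, 0.131]
force: [-0.7, -2.0, 0.4]
grip_width: 0.0001
finger_force: 0.0
t 3.05 loc [-171.4  -40.5] z 231.6 rpy [-3.14e+00 -2.00e-03  1.31e-01] Floc [-0.91 -1.93] 0.36 M [-0.09  0.06 -0.  ] w 0.0
```

```bash
python3 -m creep '[[[1,0.02,-0.042,0,0,0,0],[1,0.005,0,0.04,0,0,0],[1,0,0,0.05,0,0,0],[1,0,0,0.015,0,0,0],[1,0,0,0,0,0,0],[1,0,0,0,0,0,0]]]'
python3 - <<'E'
from h import *
st()
f=grab_frame("top");cv2.imwrite('pics/t1.png',cv2.resize(f['image'][110:260,260:460,::-1],(800,600),interpolation=cv2.INTER_CUBIC))
E
```

```text
clock: 3.65
position: [0.4715, -0.1156, 0.127]
tool_rot: [3.142, -0.0, 0.121]
force: [0.6, -0.8, 0.5]
grip_width: 0.0001
finger_force: 0.0
t 3.65 loc [-149.1   -4.2] z 127.0 rpy [ 3.142 -0.     0.121] Floc [ 0.47 -0.88] 0.5 M [-0.01 -0.   -0.  ] w 0.0
```

View pics/t1.png

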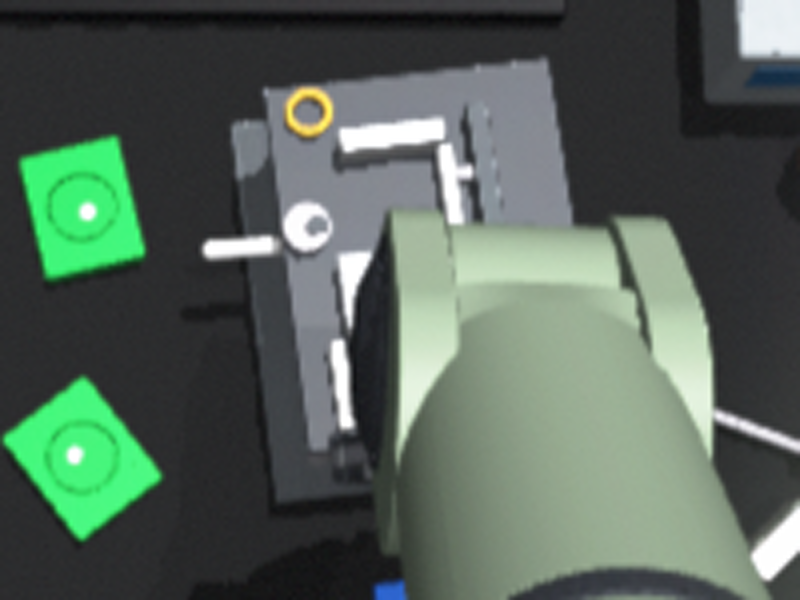

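The view shows the slot ahead is clear and the arm hides the holder. I'll lower and approach slowly.

```bash
python3 -m creep '[[[1,0,-0.005,0.012,0,0,0],[1,0.01,0,0,0,0,0],[1,0.008,0,0,0,0,0],[1,0.005,0,0,0,0,0],[1,0.005,0,0,0,0,0],[1,0.003,0,0,0,0,0],[1,0.003,0,0,0,0,0],[1,0.003,0,0,0,0,0],[1,0.003,0,0,0,0,0],[1,0.003,0,0,0,0,0]]]';python3 -c "from h import *;st()"
python3 -m creep '[[[1,0.003,0,0,0,0,0],[1,0.003,0,0,0,0,0],[1,0.003,0,0,0,0,0],[1,0.003,0,0,0,0,0],[1,0.003,0,0,0,0,0],[1,0.003,0,0,0,0,0],[1,0.003,0,0,0,0,0]]]';python3 -c "from h import *;st()"
```

```text
clock: 4.7
position: [0.5127, -0.1055, 0.1142]
tool_rot: [-3.141, 0.001, 0.119]
force: [-5.3, -0.2, 4.6]
grip_width: 0.0
finger_force: 2.5
t 4.7 loc [-107.     0.9] z 114.2 rpy [-3.141e+00  1.000e-03  1.190e-01] Floc [-5.33  0.4 ] 4.65 M [-0.07  1.02  0.01] w 0.0
clock: 5.4
position: [0.5343, -0.1029, 0.1142]
tool_rot: [-3.142, -0.0, 0.119]
force: [-2.6, -0.9, 0.5]
grip_width: 0.0
finger_force: 1.2
t 5.4 loc [-85.2   1. ] z 114.2 rpy [-3.142 -0.     0.119] Floc [-2.71 -0.58] 0.48 M [-0.05  0.49  0.  ] w 0.0
```

```bash
python3 -m creep '[[[1,0.003,0,0,0,0,0],[1,0.003,0,0,0,0,0],[1,0.003,0,0,0,0,0],[1,0.003,0,0,0,0,0],[1,0.003,0,0,0,0,0],[1,0.003,0,0,0,0,0],[1,0.003,0,0,0,0,0],[1,0.003,0,0,0,0,0]]]';python3 -c "from h import *;st()"
python3 -m creep '[[[1,0.0015,0,0,0,0,0],[1,0.0015,0,0,0,0,0],[1,0.0015,0,0,0,0,0]]]';python3 -c "from h import *;st()"
```

```text
clock: 6.2
position: [0.5581, -0.1001, 0.1143]
tool_rot: [-3.142, 0.0, 0.119]
force: [-2.0, -1.1, -0.9]
grip_width: -0.0001
finger_force: 0.9
t 6.2 loc [-61.2   0.9] z 114.3 rpy [-3.142  0.     0.119] Floc [-2.09 -0.86] -0.9 M [-0.08  0.38  0.02] w -0.0
clock: 6.5
position: [0.5624, -0.0996, 0.1143]
tool_rot: [-3.142, 0.0, 0.119]
force: [-2.9, 0.1, -1.3]
grip_width: -0.0002
finger_force: 1.0
t 6.5 loc [-56.9   0.9] z 114.3 rpy [-3.142  0.     0.119] Floc [-2.9   0.42] -1.27 M [-0.03  0.47 -0.01] w -0.0
```

```bash
for i in 1 2; do python3 -m creep '[[[1,0.001,0,0,0,0,0],[1,0.001,0,0,0,0,0]]]' >/dev/null;python3 -c "from h import *;st()"; done
```

```text
t 6.7 loc [-54.9   0.9] z 114.3 rpy [-3.142  0.     0.119] Floc [-2.81 -0.46] -1.05 M [-0.05  0.56 -0.05] w 0.0
t 6.9 loc [-52.9   0.9] z 114.3 rpy [-3.142 -0.     0.119] Floc [-2.6  -0.82] -0.41 M [-0.09  0.48  0.01] w 0.0
```

```bash
for i in 1 2 3; do python3 -m creep '[[[1,0.001,0,0,0,0,0]]]' >/dev/null;python3 -c "from h import *;st()"; done
```

```text
t 7.0 loc [-51.9   0.9] z 114.3 rpy [-3.142  0.     0.119] Floc [-2.49  0.85] -0.51 M [-0.06  0.51 -0.03] w -0.0
t 7.1 loc [-51.1   0.9] z 114.3 rpy [-3.142e+00  1.000e-03  1.190e-01] Floc [-9.48 -0.44] 4.36 M [-0.21  1.96  0.02] w -0.0
t 7.2 loc [-51.1   0.9] z 114.2 rpy [-3.141e+00  3.000e-03  1.190e-01] Floc [-14.66   1.24] 11.23 M [-0.11  3.18 -0.03] w 0.0
```

Contact with the stop came at x −51, as expected. Next: back off, lift, and move above the far side of the left arm.

```bash
python3 -m creep '[[[1,-0.001,0,0,0,0,0],[1,-0.002,0,0,0,0,0],[1,-0.017,0,0,0,0,0],[1,0,0,-0.04,0,0,0],[1,0,0,-0.046,0,0,0],[1,0.02,-0.04,0,0,0,0],[1,0.04,-0.03,0,0,0,0],[1,0.04,-0.03,0,0,0,0],[1,0.003,-0.004,0,0,0,0],[1,0,0,0,0,0,0]]]'
python3 - <<'E'
from h import *
st()
a=grab_frame("top")['image'][110:260,260:460,::-1]
w=grab_frame("wrist")['image'][:,:,::-1]
cv2.imwrite('pics/t2.png',np.hstack([cv2.resize(a,(400,300),interpolation=cv2.INTER_CUBIC),cv2.resize(w,(400,300))]))
E
```

```text
clock: 8.2
position: [0.6398, 0.0159, 0.1998]
tool_rot: [-3.141, -0.0, 0.121]
force: [-0.9, -1.2, -0.2]
grip_width: -0.0005
finger_force: 0.0
t 8.2 loc [ 33.7 106.4] z 199.8 rpy [-3.141 -0.     0.121] Floc [-1.09 -1.09] -0.18 M [-0.07  0.01 -0.01] w -0.001
```

View pics/t2.png

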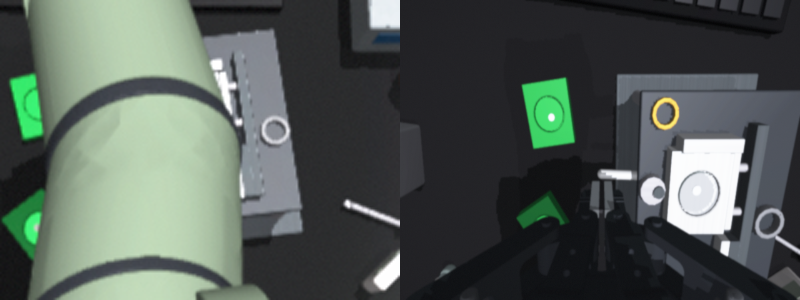

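The wrist picture shows the holder against its stop, at (705,150), and the left arm at (600–635,175). I'll compute the arm position from it.

```bash
python3 - <<'E'
from h import *
from scipy.spatial.transform import Rotation as Ro
s=observe();f=grab_frame("wrist")
T=np.eye(4);T[:3,:3]=Ro.from_euler('xyz',s['tool_rot']).as_matrix();T[:3,3]=s['position']
M=T@np.array(f['T_tool_cam']);f['R']=M[:3,:3].T;f['t']=-M[:3,:3].T@M[:3,3]
print('campos',np.round(1000*loc(M[:3,3]),0),M[2,3])
for n,u,v,z in [("armtip",318,231,.082),("armroot",376,234,.082),("hfl",(672-400)*1.6,150*4/3,.128),("hnl",(667-400)*1.6,229*4/3,.128),('hnr',(727-400)*1.6,233*4/3,.128)]:
    print(n,np.round(1000*loc(world(f,u,v,z)),1), np.round(1000*loc(world(f,u,v)),1),round(world(f,u,v)[2],3))
cv2.imwrite('pics/w1.png',cv2.resize(f['image'][180:320,280:560,::-1],(800,400),interpolation=cv2.INTER_CUBIC))
E
```

```text
campos [100. 105.] 0.3427884221356058
armtip [  0.7 108.1] [  2.2 108.1] 0.086
armroot [-1.9 61.7] [ 0.2 62.6] 0.087
hfl [39.2 32.3] [38.7 31.7] 0.126
hnl [-37.4  31.3] [43.1 74.3] 0.254
hnr [-41.7 -36.6] [-51.  -45.9] 0.114
```

View pics/w1.png

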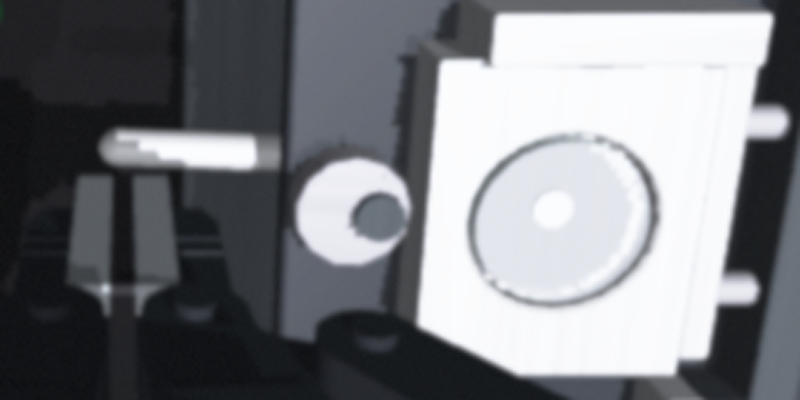

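The crop confirms the holder is home and the arm runs straight left at x≈1. Now I'll descend on the arm's far side and take a baseline.

```bash
python3 -m creep '[[[1,0,0,0.043,0,0,0],[1,0,0,0.043,0,0,0],[1,0,0,0.042,0,0,0],[1,-0.008,0,0,0,0,0],[1,-0.002,0,0,0,0,0],[1,0,0,0,0,0,0]]]'
cat >> h.py <<'E'
AX=np.array([0.0,0.045])
def tq(n=6):
    # mean force while holding; torque about knob axis from contact (finger face 11 mm toward arm)
    F=[];
    for i in range(n): F.append(observe()['force']); grab_frame("wrist")
    return np.mean(F,0)
E
python3 -c "
from h import *
st();F=tq();print(RL.T@F[:2],F[2])"
python3 -m creep '[[[1,-0.003,0,0,0,0,0],[1,-0.002,0,0,0,0,0]]]';python3 -c "from h import *;st()"
python3 -m creep '[[[1,-0.002,0,0,0,0,0]]]';python3 -c "from h import *;st()"
```

```text
clock: 8.95
position: [0.6302, 0.0126, 0.0748]
tool_rot: [3.141, -0.003, 0.118]
force: [0.6, -1.1, 1.0]
grip_width: -0.0003
finger_force: 0.0
t 8.95 loc [ 23.8 104.2] z 74.8 rpy [ 3.141e+00 -3.000e-03  1.180e-01] Floc [ 0.5  -1.16] 1.01 M [-0.   -0.03 -0.04] w -0.0
[-0.04611314 -0.41964066] 0.2371244479401038
clock: 9.45
position: [0.6242, 0.0126, 0.0723]
tool_rot: [-3.142, 0.0, 0.119]
force: [0.8, 0.4, -0.1]
grip_width: 0.0002
finger_force: 0.4
t 9.45 loc [ 17.8 104.9] z 72.3 rpy [-3.142  0.     0.119] Floc [0.89 0.29] -0.07 M [ 0.02 -0.22 -0.04] w 0.0
clock: 9.55
position: [0.6224, 0.0125, 0.0724]
tool_rot: [-3.141, -0.0, 0.119]
force: [2.2, 0.6, -0.1]
grip_width: -0.0001
finger_force: 0.9
t 9.55 loc [ 16.1 105. ] z 72.4 rpy [-3.141 -0.     0.119] Floc [2.22 0.38] -0.07 M [ 0.23 -0.36 -0.04] w -0.0
```

```bash
python3 -m creep '[[[1,-0.0053,-0.0012,0,0,0,-5],[1,-0.0053,-0.0012,0,0,0,-5],[1,-0.0053,-0.0012,0,0,0,-5],[1,-0.0053,-0.0012,0,0,0,-5]]]';
cat >> h.py <<'E'
B=np.array([0,-.3])  # baseline local force
def rep():
    s=observe();p=loc(s['position']);y=s['tool_rot'][2]-YAW
    tx=np.array([np.cos(y),np.sin(y)]);F=RL.T@np.array(s['force'])[:2]-B
    c=p-0.011*tx; r=c-AX; T=-(r[0]*F[1]-r[1]*F[0])
    ctr=c-0.005*tx-AX
    print('t',round(float(s['clock']),2),'p',np.round(p*1000,1),'z',round(s['position'][2]*1000,1),'yaw',round(np.degrees(y),1),'Ftool',np.round([F@tx,F@np.array([tx[1],-tx[0]])],2),'r',round(np.linalg.norm(r)*1000,1),'T',round(T,3),'armang',round(np.degrees(np.arctan2(ctr[1],ctr[0])),1))
    return T
E
python3 -c "from h import *;rep()"
python3 -m creep '[[[1,-0.0053,-0.0012,0,0,0,-5],[1,-0.0053,-0.0012,0,0,0,-5],[1,-0.0053,-0.0012,0,0,0,-5],[1,-0.0053,-0.0012,0,0,0,-5]]]';
python3 -c "from h import *;rep()"
```

```text
clock: 9.95
position: [0.6007, 0.012, 0.0724]
tool_rot: [3.142, -0.001, 0.472]
force: [2.2, 1.1, -1.1]
grip_width: 0.0004
finger_force: 0.9
t 9.95 p [ -5.5 107.2] z 72.4 yaw 20.2 Ftool [ 2.58 -0.23] r 60.5 T 0.154 armang 109.9
clock: 10.35
position: [0.5805, 0.0042, 0.0724]
tool_rot: [-3.141, -0.0, 0.821]
force: [0.4, 1.4, 0.3]
grip_width: 0.0001
finger_force: 0.9
t 10.35 p [-26.6 101.8] z 72.4 yaw 40.2 Ftool [ 1.55 -0.88] r 60.8 T 0.089 armang 129.9
```

```bash
for i in 1 2; do python3 -m creep '[[[1,-0.0053,-0.0012,0,0,0,-5],[1,-0.0053,-0.0012,0,0,0,-5]]]' >/dev/null;
python3 -c "from h import *;rep()"; done
```

```text
t 10.55 p [-36.1  96.4] z 72.3 yaw 50.2 Ftool [ 2.43 -1.71] r 60.9 T 0.138 armang 139.8
t 10.75 p [-44.5  89.6] z 72.3 yaw 60.2 Ftool [ 2.88 -2.15] r 61.0 T 0.163 armang 149.7
```

```bash
python3 -m creep '[[[1,0.004,0,0,0,0,0],[1,0.004,-0.004,0,0,0,0],[1,0,-0.01,-0.02,0,0,0],[1,0,0,-0.04,0,0,0],[1,0,0,0,0,0,8.5],[1,0,0,0,0,0,8.5],[1,0,0,0,0,0,8.5],[1,0,0,0,0,0,8.5],[1,0,0,0,0,0,8.5],[1,0,0,0,0,0,8.5]]]'
python3 -m creep '[[[1,0,0,0,0,0,8.5],[1,0,0,0,0,0,8.5],[1,0,0,0,0,0,8.5],[1,0,0,0,0,0,8.5],[1,0,0,0,0,0,5],[1,0,0,0,0,0,0],[1,0,0,0,0,0,0]]]'
python3 - <<'E'
from h import *
rep()
s=observe();y=s['tool_rot'][2]-YAW;d=np.array([.051,.092])-loc(s['position'])
print('tool shift',d@[np.cos(y),np.sin(y)],d@[np.sin(y),-np.cos(y)])
f=grab_frame("wrist");cv2.imwrite('pics/w2.png',f['image'][:,:,::-1])
E
```

```text
clock: 11.75
position: [0.5549, 0.0033, 0.1324]
tool_rot: [-3.141, -0.0, 0.268]
force: [0.0, -0.1, -0.5]
grip_width: -0.0001
finger_force: 0.0
clock: 12.45
position: [0.5549, 0.0031, 0.1323]
tool_rot: [-3.141, -0.0, -0.402]
force: [-0.3, -0.5, -0.1]
grip_width: 0.0001
finger_force: 0.0
t 12.45 p [-52.1 103.7] z 132.3 yaw -29.9 Ftool [-0.27  0.31] r 89.0 T -0.033 armang 134.7
tool shift 0.09528375507918306 -0.04120676091778799
```

View pics/w2.png

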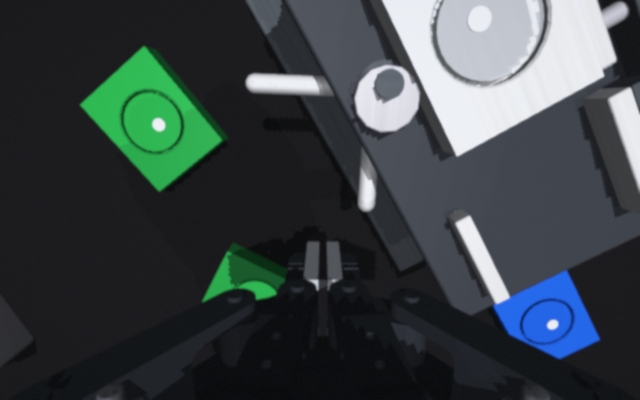

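The wrist picture shows the next arm sticking out at (285,85), as predicted, and the old arm at (367,185). I'll move over, descend and make contact.

```bash
python3 -m creep '[[[1,0.035,-0.02,0,0,0,0],[1,0.04,-0.021,0,0,0,0],[1,0.022,0,0,0,0,0],[1,0,0,0.03,0,0,0],[1,0,0,0.03,0,0,0],[1,0,0,0,0,0,0],[1,0,0,0,0,0,0]]]'
python3 - <<'E'
from h import *
rep()
f=grab_frame("wrist");cv2.imwrite('pics/w3.png',f['image'][:,:,::-1])
E
```

```text
clock: 13.2
position: [0.6601, 0.0019, 0.0727]
tool_rot: [3.142, 0.001, -0.404]
force: [0.5, -0.3, 0.2]
grip_width: 0.0002
finger_force: 0.0
t 13.2 p [52.2 90. ] z 72.7 yaw -30.0 Ftool [ 0.39 -0.2 ] r 66.1 T 0.023 armang 54.1
```

View pics/w3.png

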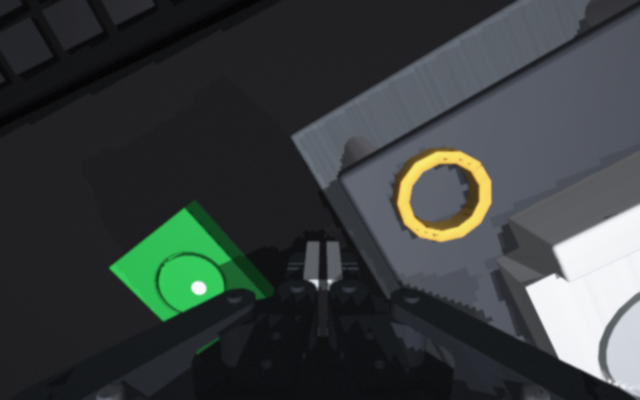

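The finger is clear of the plate and adapter. Now I'll close on the arm and turn in measured steps.

```bash
python3 -m creep '[[[1,-0.003,0,0,0,0,0],[1,-0.002,0,0,0,0,0]]]'>/dev/null;python3 -c "from h import *;rep()"
python3 -m creep '[[[1,-0.002,0,0,0,0,0],[1,-0.001,0,0,0,0,0]]]'>/dev/null;python3 -c "from h import *;rep()"
for i in 1 2 3; do python3 -m creep '[[[1,-0.0057,-0.0011,0,0,0,-5]]]' >/dev/null;python3 -c "from h import *;rep()"; done
```

```text
t 13.45 p [48.5 92.6] z 73.8 yaw -30.0 Ftool [ 1.51 -0.2 ] r 65.8 T 0.097 armang 58.1
t 13.65 p [45.6 94.1] z 73.1 yaw -30.0 Ftool [ 2.54 -0.1 ] r 65.4 T 0.166 armang 60.9
t 13.75 p [41.4 97.5] z 72.8 yaw -25.0 Ftool [2.38 0.66] r 65.2 T 0.158 armang 65.6
t 13.85 p [ 36.5 101.1] z 72.7 yaw -19.8 Ftool [4.31 0.32] r 65.3 T 0.282 armang 70.8
t 13.95 p [ 31.6 104. ] z 72.8 yaw -14.8 Ftool [4.92 1.96] r 65.3 T 0.329 armang 75.6
```

```bash
python3 -m creep '[[[1,0,0,0,0,0,0]]]' >/dev/null
cat >> h.py <<'E'
def avg(n=5):
    T=[]
    import io,contextlib
    for i in range(n):
        with contextlib.redirect_stdout(io.StringIO()): T.append(rep())
        grab_frame("top")
    rep();print('avg T',round(np.mean(T),3),'+-',round(np.std(T)/n**.5,3))
E
python3 -c "from h import *;avg()"
for i in 1 2; do python3 -m creep '[[[1,-0.0023,-0.0005,0,0,0,-2]]]' >/dev/null;python3 -c "from h import *;avg(4)"; done
```

```text
t 14.3 p [ 31.2 104.2] z 72.1 yaw -15.1 Ftool [ 0.86 -0.17] r 65.4 T 0.055 armang 76.1
avg T 0.059 +- 0.014
t 14.6 p [ 29.3 105.2] z 72.4 yaw -13.0 Ftool [4.53 0.1 ] r 65.4 T 0.296 armang 77.8
avg T 0.321 +- 0.017
t 14.9 p [ 27.1 106.2] z 72.3 yaw -11.1 Ftool [4.14 0.91] r 65.4 T 0.274 armang 80.0
avg T 0.33 +- 0.023
```

```bash
for i in 1 2; do python3 -m creep '[[[1,-0.0012,-0.0002,0,0,0,-1]]]' >/dev/null;python3 -c "from h import *;avg(6)"; done
```

```text
t 15.3 p [ 26.1 106.7] z 72.4 yaw -10.1 Ftool [ 5.88 -0.11] r 65.4 T 0.383 armang 80.9
avg T 0.358 +- 0.026
t 15.7 p [ 25.  107.1] z 72.4 yaw -9.1 Ftool [5.36 0.38] r 65.4 T 0.352 armang 81.9
avg T 0.348 +- 0.01
```

Torque now averages about 0.35 N m, roughly three times free running and within the firm range. I'll let go, lift away and check.

```bash
python3 -m creep '[[[1,0.003,0,0,0,0,0],[1,0.005,0,0,0,0,0],[1,0.004,-0.004,-0.01,0,0,0],[1,0,-0.005,-0.045,0,0,0],[1,0,0,-0.05,0,0,0],[1,-0.01,-0.04,-0.03,0,0,0],[1,-0.01,-0.048,0,0,0,0],[1,-0.01,-0.048,0,0,0,0],[1,0,-0.048,0,0,0,0],[1,0,0,0,0,0,0]]]'
python3 - <<'E'
from h import *
st()
f=grab_frame("top");a=f['image'][110:260,260:460,::-1]
cv2.imwrite('pics/t3.png',cv2.resize(a,(800,600),interpolation=cv2.INTER_CUBIC))
E
```

```text
clock: 16.7
position: [0.6185, 0.217, 0.2074]
tool_rot: [-3.138, 0.001, -0.029]
force: [-0.6, -0.6, -0.5]
grip_width: -0.0001
finger_force: 0.0
t 16.7 loc [ 36.6 308.5] z 207.4 rpy [-3.138e+00  1.000e-03 -2.900e-02] Floc [-0.64 -0.54] -0.51 M [-0.06  0.    0.01] w -0.0
```

View pics/t3.png

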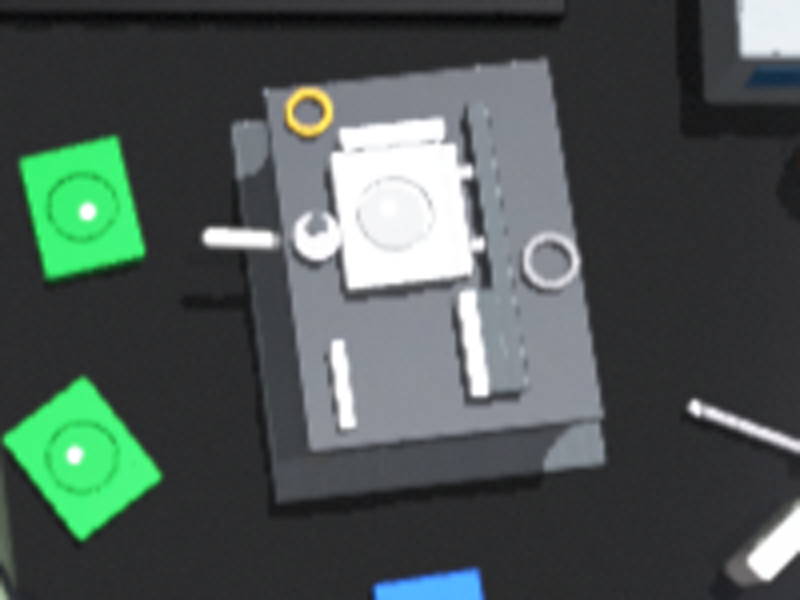

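The final picture shows the holder against the stop, with its far edge at row ~150. The disc presses on its left flank at (318,237), and everything else is undisturbed.

```bash
python3 -c "from h import *;print(job_done())"
```

```text
the job is handed in; nothing more can be done
None
```

The holder is home against the stop and clamped at about 0.35 N m (measured, roughly ±0.03). The knob was left at about 1.43 rad, the robot is touching nothing, the other items on the stage show no movement in the final picture, and the job is handed in at about 17 s.

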